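# Gauge the tube sample in the bench caliper

## Robot

A 6-joint arm with a two-finger parallel gripper is mounted at the origin on the work surface. World frame = base frame: x ahead of the robot, y to its left, z up, the work surface at z = 0. Lengths are in m, angles in rad, forces in N, time in s.
With the tool pointing down it reaches from about 0.35 to 0.775 m from the base axis. Payload 5.5 kg.
Tool frame: the origin (TCP) lies between the finger pads; the fingertips stand bot.tips_ahead ahead of it and the grasp point (between the pads) lies 3 mm ahead of it (bot.tips_ahead is the distance from the TCP to the fingertips, in m); x points along the fingers, y is the direction in which the jaws open and shut, and the axes are right-handed (so a half turn about x gives the same grasp; the last joint's range is limited). The gripper opens to 85 mm and grips with 20 to 120 N. Pads are 22 mm wide; open, the fingers measure 114 mm over their backs; the gripper's body (76 mm by 85 mm) begins 54 mm behind the grasp point. The pads swing forward as they close: fully open they stand 13 mm farther back than shut.
Start: joints at [-1.457, 0.313, 0.046, 1.304, 0, 1.431], TCP at [0.144, -0.557, 0.253] pointing down, gripper open.
Joint ranges: [-2.76, 2.76], [-0.86, 1.69], [-1.03, 1.26], [-2.2, 2.34], [-1.47, 1.5], [-3.14, 3.14]. Speed limits (rad/s): [2.57, 2.57, 3.14, 3.14, 3.14, 3.14].

## Interface

Orientations are given as [roll, pitch, yaw] about the fixed x, y, z axes, in that order (R = Rz(yaw) Ry(pitch) Rx(roll)).
In Python, from plant import state, imaging, bot gives the robot as it stands. The module is installed in compiled form; this text tells all that it offers.
- The arm moves only by the tool play_rows, never from a script. Its arguments are lists of equal length, an entry for each row: "slide": the shift along the tool's x, y, z in mm, a list of three; "rotation": the turn, a rotation vector about the tool's x, y, z in degrees, a list of three. In form: {"slide": [[x, y, z], ...], "rotation": [[ax, ay, az], ...]}. A call has exactly 10 rows; each row is the pose to reach, as a shift and turn from the pose commanded when the call began, along the tool's axes at that moment; what a row does not reach only later rows make up. A row lasts 1/8 s, in which the tool goes at most 62.5 mm and 10.7 degrees, less where a joint would pass 70% of its speed; a pose out of reach is approached as far as the arm can. A call with a gripper value outside its range is refused whole. "gripper" is the opening in per cent of the stroke, from 0 (shut) to 100 (fully open), set as the call begins (left out, the last holds). The fingers move at their own pace and stop on an object; "grip_force" is the grip in N (left out, the last holds). Time passes only in rows, so rows that repeat a pose let the fingers close, or fill a call up. It gives the time, the measured TCP pose, the force and the opening at its end, in the units of the state.
- state(): the state, without advancing time (a new reading comes with each control period).
- imaging.camera(name): name is "side" or "top"; returns the picture (400x640x3 uint8, red, green, blue); there is no depth.
- imaging.camera_model(name): a dict with "fovy" (degrees; the focal length in pixels is half the picture's height over the tangent of half this angle, whatever the lens; pixels are square), "cx", "cy" (the principal point, pixels), "world_from_camera" (4x4, takes a point from camera to world coordinates). Camera axes: x right, y down, z forward; pixel columns grow to the right and rows downward; lengths in m; the calibration is good to about 2 mm. A picture is of the moment at which its call begins. camera_model takes no time and is no camera call.
- bot.close_job(): hands the job in, once; it reports no verdict.
The state is a dict: "t": time; "joint_pos": joint angles; "qd": joint speeds; "joint_torque": joint torques, N m; "tcp_pos": TCP position; "orientation": TCP orientation; "wrist_force": force on the tool from outside, world axes, zero at the start; "ft_torque": the same for the moment, N m; "width": opening from 0.0 (shut) to 1.0 (fully open).
Only numpy, scipy, OpenCV 4.12 (cv2) and the standard library are available. Lean on these libraries where they do the work, as an engineer would, in place of code of your own. Each camera call takes 0.05 s, during which the arm holds its last target.

## Task

Take the tube from the rubber mat and set it down, not dropped, standing upright on the bench caliper's bed between the two jaws, on the measuring line in front of the anvil pad. Let go of it, then slide the moving jaw by its thumb post until the tube is nipped between the jaw and the anvil with a measuring force of about 8 newtons (never 14 or more), without cocking the jaw; then let go, leaving the jaw closed on the tube. Leave the rod, the block and the jar where they are.

Things in the scene. Friction and masses are not known exactly. Their poses are not given: they have to be found in the camera images.
- caliper: Bench caliper fixed to the table: white base plate 140 x 230 x 12 mm with a graduated steel beam and two jaws. Origin under the base, at table height. z up; y is the measuring direction (the moving jaw closes towards +y). The beam, 14 mm wide, top at height 28 mm, runs along y at x = +45 mm. Jaws fill heights 14 to 35 mm; only the thumb post stands higher.
- fixed_jaw: Fixed steel jaw at the caliper's +y end, same axes. Origin at table height on the measuring line, below its inner face. It carries the anvil: a flat pad 34 mm wide in x, centred on the measuring line, heights 15 to 33 mm, facing -y. The pad is set anew each day 5 to 33 mm in front (-y) of the inner face and does not yield: find it by touch.
- jaw: Moving jaw: steel carriage 30 x 48 mm on the beam, with a blade reaching to -x across the measuring line. Origin at table height below the thumb post's axis; axes as the caliper's when true. Its measuring face is 24 mm ahead (+y) of the post's axis. It has springy play, turning about that axis at 25 N m/rad: 8 N on the measuring line cocks it 0.014 rad; over 0.05 rad is too much.
- slide (a joint): Travel of the moving jaw along the beam in m, 0 when fully open, growing as it closes, 0.1 at most. At 0 the jaw's measuring face is 126 mm from the inner face of the fixed jaw. It slides with about 2.5 N of friction and stays where it is left.
- tube_mid (a point): Middle (half-way up, on the axis) of the steel tube: outside diameter 34 mm, bore 24 mm, 70 mm tall, about 0.16 kg, standing upright on the mat, open at both ends.
- tube: The same tube; origin at the centre of its underside, z along its axis.
- mat: Black rubber mat fixed to the table, 100 x 280 x 4 mm, on which tube, rod and block stand in a row along its y axis, about 85 mm apart, in any order. Origin at the centre of its underside.
- rod: Bystander: solid steel rod sample, 28 mm in diameter, 75 mm tall, standing on the mat. Origin at the centre of its underside.
- block: Bystander: square steel block sample, 32 x 32 x 66 mm tall, standing on the mat. Origin at the centre of its underside.
- jar: Bystander: closed glass jar, 56 mm in diameter, 70 mm tall, standing on the table. Origin at the centre of its underside.
- thumb (a point): Middle of the thumb post, on its axis: an upright round aluminium post on the moving jaw, 18 mm in diameter, 28 mm tall, from 34 to 62 mm above the table; push or pinch it from above to slide the jaw. Moves with the jaw.
- bed (a point): Point on the caliper's bed (top of the base plate, 12 mm above the table), on the measuring line, at the caliper's origin in x and y. The measuring line runs from here along the caliper's y axis, 45 mm from the beam's centre line.

How it is judged:
By the outcome, as a careful person would: the job done as asked, in the order asked, and still so for the second after the job is handed in, with the robot touching nothing.
It also fails if it takes over 64 s, if anything falls off the work surface, if the arm or the gripper's body presses on something with over 40 N, if the wrist force passes 120 N, or if a joint passes its speed limit or range.

## Working session

There is one attempt and no reset: what is moved stays moved. The work goes in short steps, Python scripts to look and compute and a tool call to move; the robot and the scene stay as the last step left them, time stands still between calls to the robot, and variables do not carry over. Pictures are saved under pics/ and viewed, and the job is handed in when it is done.

Besides the shell and the picture viewer there is one more tool, called after ">>>" as a command line: name --argument value ..., lists and objects as JSON in quotes. play_rows: Moves the arm, as the interface text tells. Its arguments: {"type":"object","properties":{"slide":{"type":"array","items":{"type":"array","items":{"type":"number"}}},"rotation":{"type":"array","items":{"type":"array","items":{"type":"number"}}},"gripper":{"type":"number"},"grip_force":{"type":"number"}},"required":["slide","rotation"]}

```bash
mkdir -p pics; python3 - <<'E'
from plant import state, imaging, bot
import cv2
s=state();print(s);print(bot.tips_ahead)
for n in("side","top"):
    im=imaging.camera(n);cv2.imwrite(f"pics/{n}0.png",im[:,:,::-1]);m=imaging.camera_model(n);print(n,m)
E
```

```text
{'t': 0.0, 'joint_pos': array([-1.45661469e+00,  3.14015359e-01,  4.49921795e-02,  1.30358225e+00,
        1.12556881e-05,  1.43121125e+00]), 'qd': array([ 0.00110222,  0.00174872, -0.0007939 ,  0.00124195, -0.00012092,
        0.00057047]), 'joint_torque': array([ 1.27100855e-03, -4.80631256e+01,  2.98530722e+01,  1.93957973e-02,
       -1.37752281e-04,  7.73541188e-06]), 'tcp_pos': array([ 0.14430426, -0.55612584,  0.25240571]), 'orientation': array([-1.71660302,  1.56898719,  1.67875634]), 'wrist_force': array([0.53356383, 0.46673468, 0.37744988]), 'ft_torque': array([-0.016579  ,  0.03238603,  0.01532007]), 'width': 0.9996238536120796}
0.022
side {'fovy': 47.84532439899333, 'cx': 315.9925469512749, 'cy': 196.75636479574035, 'world_from_camera': array([[-0.77124732, -0.42096681,  0.4774563 ,  0.09192309],
       [-0.63640047,  0.49449352, -0.59200558,  0.63628484],
       [ 0.01311566, -0.76043613, -0.64928028,  0.80550478],
       [ 0.        ,  0.        ,  0.        ,  1.        ]])}
top {'fovy': 45.39124865499949, 'cx': 317.9409598268365, 'cy': 198.224012298365, 'world_from_camera': array([[-0.00988456, -0.9954068 ,  0.09522398,  0.52121869],
       [-0.99994808,  0.00960384, -0.00340587, -0.04022627],
       [ 0.00247571, -0.0952527 , -0.99545005,  1.09417324],
       [ 0.        ,  0.        ,  0.        ,  1.        ]])}
```

View pics/top0.png

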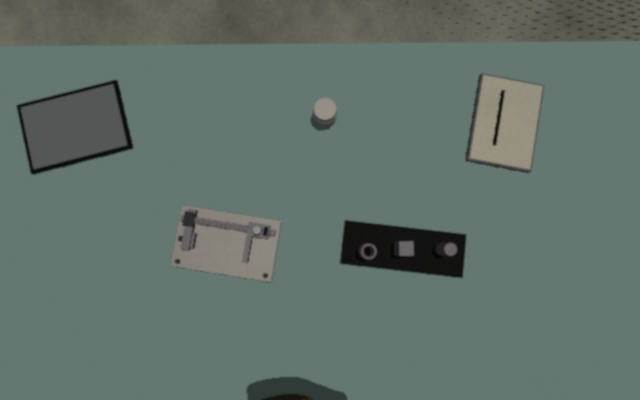

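View pics/side0.png

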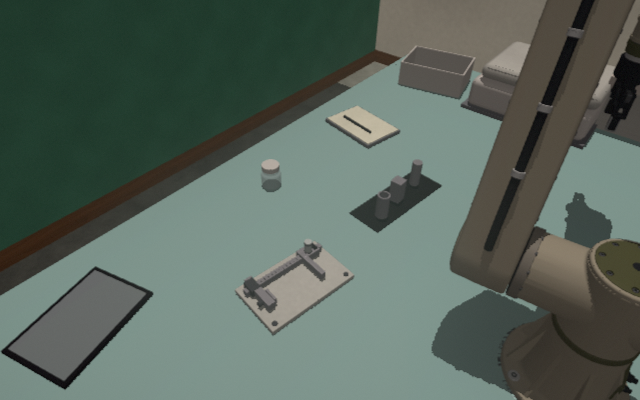

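The top view shows the tube (ring) at about (368,251), the block at (404,249), the rod at (447,250) and the caliper centred near (227,244). Its fixed jaw is at the left, towards +y, and the thumb post is near (257,230). Next I'll zoom in.

```bash
python3 - <<'E'
import cv2,numpy as np
a=cv2.imread("pics/top0.png");b=cv2.imread("pics/side0.png")
g=lambda x:np.clip(255*(x/255.)**0.6,0,255).astype(np.uint8)
c=cv2.resize(g(a[195:290,165:290]),None,fx=6,fy=6,interpolation=cv2.INTER_CUBIC);cv2.imwrite("pics/ztc.png",c)
c=cv2.resize(g(a[215:280,335:475]),None,fx=5.5,fy=5.5,interpolation=cv2.INTER_CUBIC);cv2.imwrite("pics/ztm.png",c)
c=cv2.resize(g(b[225:340,225:365]),None,fx=5,fy=5,interpolation=cv2.INTER_CUBIC);cv2.imwrite("pics/zsc.png",c)
c=cv2.resize(g(b[150:240,340:450]),None,fx=6,fy=6,interpolation=cv2.INTER_CUBIC);cv2.imwrite("pics/zsm.png",c)
E
```

```text
(no output)
```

View pics/ztc.png

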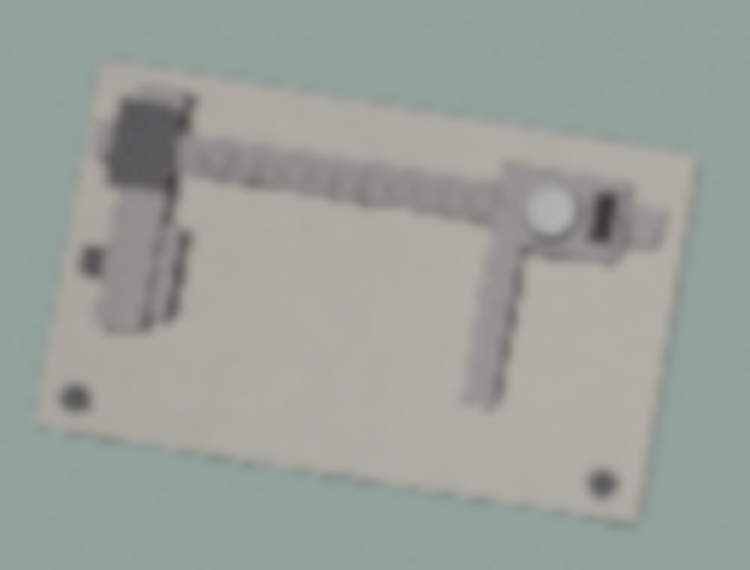

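View pics/ztm.png

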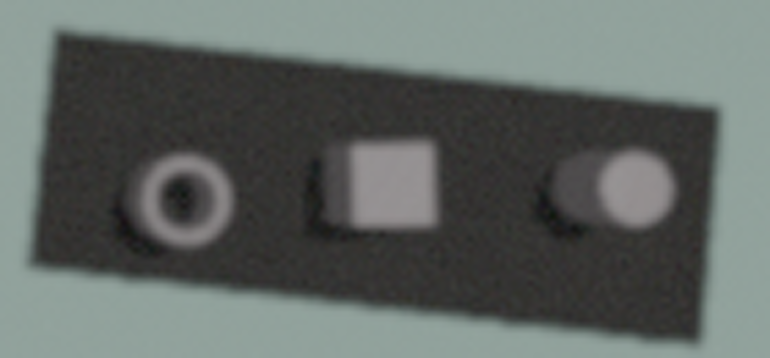

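View pics/zsc.png

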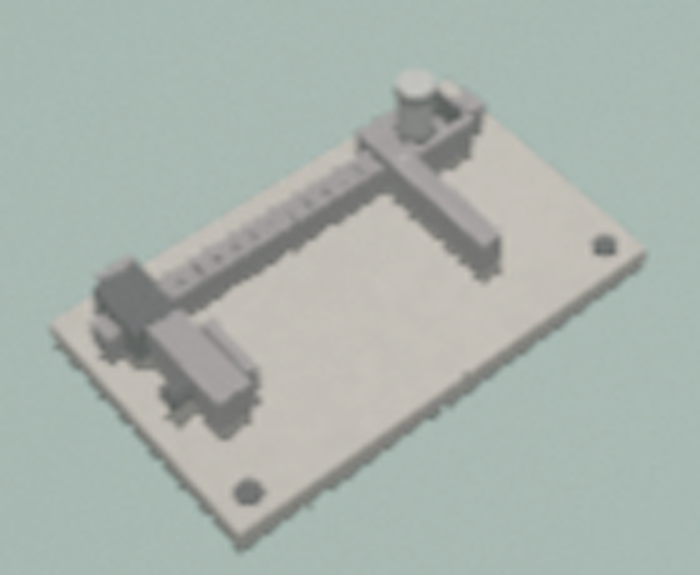

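View pics/zsm.png

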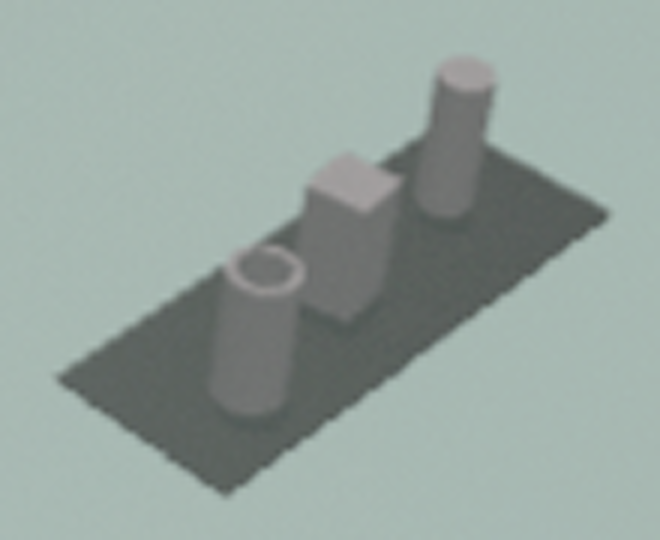

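```bash
cat > h.py <<'E'
import numpy as np,cv2
from plant import state, imaging, bot
def ray(n,u,v):
    m=imaging.camera_model(n);f=200/np.tan(np.radians(m["fovy"]/2));T=m["world_from_camera"]
    d=T[:3,:3]@np.array([(u-m["cx"])/f,(v-m["cy"])/f,1]);return T[:3,3],d
def onz(n,u,v,z):
    o,d=ray(n,u,v);return (o+d*(z-o[2])/d[2])[:2]
def px(n,p):
    m=imaging.camera_model(n);f=200/np.tan(np.radians(m["fovy"]/2));T=m["world_from_camera"]
    c=T[:3,:3].T@(np.array(p)-T[:3,3]);return np.array([f*c[0]/c[2]+m["cx"],f*c[1]/c[2]+m["cy"]])
def zp(u,v,s,ou,ov): return (u+.5)/s-.5+ou,(v+.5)/s-.5+ov
E
python3 - <<'E'
from h import *
np.set_printoptions(precision=4,suppress=True)
Z={'tc':('top',6,165,195),'tm':('top',5.5,335,215),'sc':('side',5,225,225),'sm':('side',6,340,150)}
def P(k,u,v,z):
    n,s,a,b=Z[k];return onz(n,*zp(u,v,s,a,b),z)
for k,cs in(('tc',[(103,60),(700,155),(638,525),(35,425)]),('sc',[(50,327),(480,88),(647,253),(240,540)])):
    c=[P(k,*q,.012) for q in cs]; print(k,np.array(c).tolist(),'mean',np.mean(c,0))
    for i in range(4): d=c[(i+1)%4]-c[i];print(' len',np.linalg.norm(d),np.degrees(np.arctan2(d[1],d[0])))
print('tube',P('tm',186,200,.074),P('sm',264,270,.074))
print('rod',P('tm',637,189,.079),P('sm',466,74,.079),'block',P('tm',394,184,.07),P('sm',355,182,.07))
print('post',P('tc',550,211,.062),P('sc',415,83,.062))
# subpixel plate by mask
for n,pts in(('top',(227,244)),('side',(295,285))):
    im=cv2.imread(f'pics/{n}0.png');print(im[pts[1]+10,pts[0]],im[20 if n=='side' else 300,300])
E
```

```text
tc [[0.613226490070269, 0.2651880787888891], [0.5750952641413948, 0.03959020196644913], [0.4374616641016129, 0.06303745473587188], [0.47664140485724177, 0.2882157406522263]] mean [0.5256 0.164 ]
 len 0.22879771069141328 -99.59362990642992
 len 0.13961655174922435 170.3319117248986
 len 0.2285613977335319 80.12967351999883
 len 0.13851266625670772 -9.569828301387695
sc [[0.6114571992385583, 0.26858609596241084], [0.5589132827244249, 0.03643413202970247], [0.4367741264125107, 0.06733183849899815], [0.47515452907916444, 0.2919203082776922]] mean [0.5206 0.1661]
 len 0.23802394316634987 -102.75312025651793
 len 0.12598667298428418 165.80363788884722
 len 0.2278443241917381 80.30228230150017
 len 0.1382855862226977 -9.714527091909396
tube [ 0.5054 -0.1497] [ 0.5054 -0.1477]
rod [ 0.508  -0.3225] [ 0.5083 -0.3197] block [ 0.5107 -0.2308] [ 0.5101 -0.2286]
post [0.553  0.0898] [0.5541 0.0909]
[123 131 135] [113 119 100]
[148 158 165] [42 56 31]
```

```bash
python3 - <<'E'
from h import *
np.set_printoptions(precision=4,suppress=True)
a=cv2.imread("pics/top0.png");b=cv2.imread("pics/side0.png")
g=lambda x:np.clip(255*((x/255.)**0.8*1.5),0,255).astype(np.uint8)
c=cv2.resize(g(a[205:255,175:215]),None,fx=12,fy=12,interpolation=cv2.INTER_CUBIC);cv2.imwrite("pics/fj.png",c)
c=cv2.resize(g(b[270:320,240:285]),None,fx=12,fy=12,interpolation=cv2.INTER_CUBIC);cv2.imwrite("pics/fjs.png",c)
s=state();from scipy.spatial.transform import Rotation as R
print(R.from_euler('xyz',s['orientation']).as_matrix())
Z={'tc':('top',6,165,195)}
def P(k,u,v,z):
    n,s,a,b=Z[k];return onz(n,*zp(u,v,s,a,b),z)
p=P('tc',200,157,.028);q=P('tc',490,200,.028);d=(p-q)/np.linalg.norm(p-q);print('beam',p,q,np.degrees(np.arctan2(*d[::-1])))
n=np.array([d[1],-d[0]]);post=np.array([.5533,.0902]);c=np.array([.5253,.1648]);print('n',n,'post off beam',(post-p)@n,'platecentre off',(c-p)@n)
for c in[P('tc',103,60,.012),P('tc',700,155,.012),P('tc',638,525,.012),P('tc',35,425,.012)]:print((c-p)@n,(c-p)@d)
E
```

```text
[[-0.0002  0.2511 -0.968 ]
 [ 0.0017 -0.968  -0.2511]
 [-1.     -0.0017 -0.0002]]
beam [0.5754 0.2241] [0.5584 0.1163] 81.02997657696588
n [ 0.9878 -0.1559] post off beam -0.0009282576581404684 platecentre off -0.0402172791168524
0.03098159655478006 0.04653365601208705
0.028491414555314686 -0.18225050299207388
-0.11111477509297941 -0.18054952261935203
-0.10752347990336276 0.04798365906936202
```

View pics/fj.png

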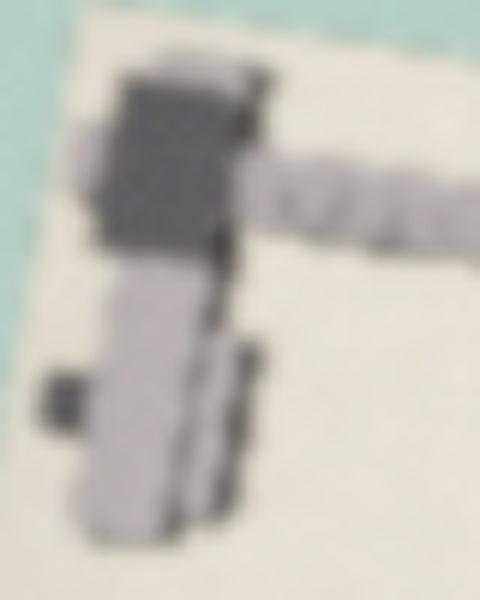

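View pics/fjs.png

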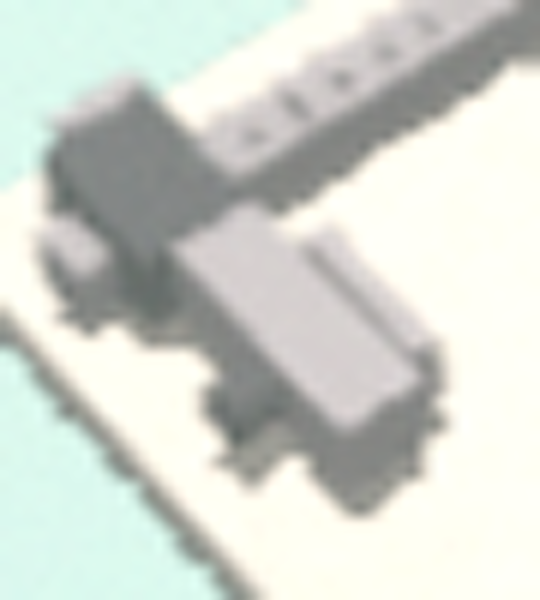

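```bash
python3 - <<'E'
from h import *
np.set_printoptions(precision=4,suppress=True)
yaw=np.radians(-9.7);ex=np.array([np.cos(yaw),np.sin(yaw)]);ey=np.array([-ex[1],ex[0]])
T=lambda u,v,z:onz('top',*zp(u,v,12,175,205),z)
S=lambda u,v,z:onz('side',*zp(u,v,12,240,270),z)
t6=lambda u,v,z:onz('top',*zp(u,v,6,165,195),z)
s5=lambda u,v,z:onz('side',*zp(u,v,5,225,225),z)
def pr(l,p):print(l,p,'cx %.1f cy %.1f'%(1e3*(p@ex),1e3*(p@ey)))
pr('beam T',T(350,197,.028)); pr('beam T far',t6(440,191,.028))
pr('pad T ends',T(240,335,.033));pr('',T(213,520,.033))
pr('inner face T ',T(200,335,.035));pr('jaw end T',T(140,540,.035))
pr('pad S ends',S(330,235,.033));pr('',S(432,345,.033));
pr('inner S ends',S(250,205,.035));pr('',S(420,380,.035))
pr('beam S',S(240,145,.028));pr('beam S',S(420,45,.028))
pr('blade end T',t6(481,408,.035));pr('blade face T',t6(487,330,.035));pr('blade end S',s5(490,240,.035))
pr('postT',np.array([.553,.0898]));pr('postS',np.array([.5541,.0909]));pr('plate T',np.array([.5256,.164]))
pr('tube',np.array([.5054,-.1487]))
# mat
m=lambda u,v:onz('top',*zp(u,v,5.5,335,215),.004)
for q in[(57,33),(718,107),(700,342),(30,265)]:print(m(*q))
# plate by fitted mask
im=cv2.imread('pics/top0.png').astype(int)
mk=((im[:,:,2]>im[:,:,1]+1)).astype(np.uint8);mk[:195]=0;mk[290:]=0;mk[:,:165]=0;mk[:,290:]=0
mk=cv2.morphologyEx(mk,cv2.MORPH_CLOSE,np.ones((9,9)));cs=max(cv2.findContours(mk,0,2)[0],key=cv2.contourArea);r=cv2.minAreaRect(cs);print(r);c=[onz('top',*p,.012) for p in cv2.boxPoints(r)];print(np.array(c),np.mean(c,0))
E
```

```text
beam T [0.5748 0.2112] cx 531.0 cy 305.0
beam T far [0.5619 0.1349] cx 531.1 cy 227.6
pad T ends [0.5493 0.2299] cx 502.7 cy 319.2
 [0.5154 0.2344] cx 468.5 cy 317.9
inner face T  [0.5493 0.2368] cx 501.5 cy 325.9
jaw end T [0.5119 0.2472] cx 462.9 cy 329.9
pad S ends [0.5469 0.2325] cx 499.9 cy 321.3
 [0.5167 0.2381] cx 469.2 cy 321.8
inner S ends [0.5611 0.2379] cx 513.0 cy 329.0
 [0.5121 0.2458] cx 463.4 cy 328.6
beam S [0.5764 0.2258] cx 530.1 cy 319.7
beam S [0.5676 0.1879] cx 527.8 cy 280.9
blade end T [0.4821 0.1183] cx 455.3 cy 197.8
blade face T [0.5105 0.1162] cx 483.6 cy 200.5
blade end S [0.4839 0.1225] cx 456.4 cy 202.3
postT [0.553  0.0898] cx 530.0 cy 181.7
postS [0.5541 0.0909] cx 530.9 cy 183.0
plate T [0.5256 0.164 ] cx 490.5 cy 250.2
tube [ 0.5054 -0.1487] cx 523.2 cy -61.4
[ 0.5737 -0.105 ]
[ 0.5404 -0.3781]
[ 0.4443 -0.3669]
[ 0.4784 -0.0925]
((225.6575927734375, 243.07887268066406), (100.38861846923828, 61.071292877197266), 9.35297966003418)
[[0.4774 0.2865]
 [0.6128 0.2667]
 [0.5736 0.0421]
 [0.4391 0.0646]] [0.5257 0.165 ]
```

```bash
cat >> h.py <<'E'
from scipy.spatial.transform import Rotation as R
def Rt(deg):
    c,s=np.cos(np.radians(deg)),np.sin(np.radians(deg));return np.array([[0,c,s],[0,s,-c],[-1,0,0]])
def go(p,yaw,s=None):
    s=s or state();M=R.from_euler('xyz',s['orientation']).as_matrix()
    print('slide',np.round(M.T@(np.array(p)-s['tcp_pos'])*1e3,1),'rot',np.round(R.from_matrix(M.T@Rt(yaw)).as_rotvec(degrees=True),1))
def st():
    s=state();M=R.from_euler('xyz',s['orientation']).as_matrix()
    print('t',round(s['t'],2),'tcp',np.round(s['tcp_pos'],4),'yaw',round(np.degrees(np.arctan2(M[1,1],M[0,1])),2),'tilt',np.round(M[:2,0],4),'F',np.round(s['wrist_force'],2),'w',round(s['width'],3),'q',np.round(s['joint_pos'],2),'tips',bot.tips_ahead)
E
python3 -c "
from h import *
st();go([.5054,-.1487,.16],-7.5)"
```

```text
t 0.1 tcp [ 0.1443 -0.5561  0.2525] yaw -75.46 tilt [-0.0002  0.0017] F [ 0.27  0.13 -0.3 ] w 1.002 q [-1.46  0.31  0.05  1.3   0.    1.43] tips 0.022
slide [  93.1 -303.6 -451.8] rot [-68.   -0.1   0.1]
```

>>> play_rows --slide '[[9,-30,-45],[19,-61,-90],[28,-91,-136],[37,-121,-181],[47,-152,-226],[56,-182,-271],[65,-213,-316],[74,-243,-361],[93,-304,-452],[93,-304,-452]]' --rotation '[[-8,0,0],[-16,0,0],[-24,0,0],[-32,0,0],[-40,0,0],[-48,0,0],[-56,0,0],[-64,0,0],[-68,0,0],[-68,0,0]]'

```text
t: 1.35
tcp_pos: [0.5065, -0.1468, 0.1596]
orientation: [-1.925, 1.57, 2.659]
wrist_force: [0.2, -0.6, -0.0]
width: 1.001
```

```bash
python3 -c "
from h import *
st();go([.5054,-.1487,.059],-7.5)
for n in('top','side'):
    a=imaging.camera(n);p=px(n,[.5054,-.1487,.074]).astype(int);print(p)
    c=a[max(p[1]-50,0):p[1]+40,p[0]-55:p[0]+55,::-1];cv2.imwrite(f'pics/a_{n}.png',cv2.resize(c,None,fx=6,fy=6,interpolation=cv2.INTER_CUBIC))"
```

```text
t 1.35 tcp [ 0.5065 -0.1468  0.1596] yaw -7.36 tilt [-0.0005  0.0003] F [ 0.18 -0.65 -0.  ] w 1.001 q [-0.43  0.27 -0.25  1.05  0.    1.26] tips 0.022
slide [100.6  -0.8   2.1] rot [ 0.1 -0.   0. ]
[367 250]
[383 194]
```

View pics/a_side.png

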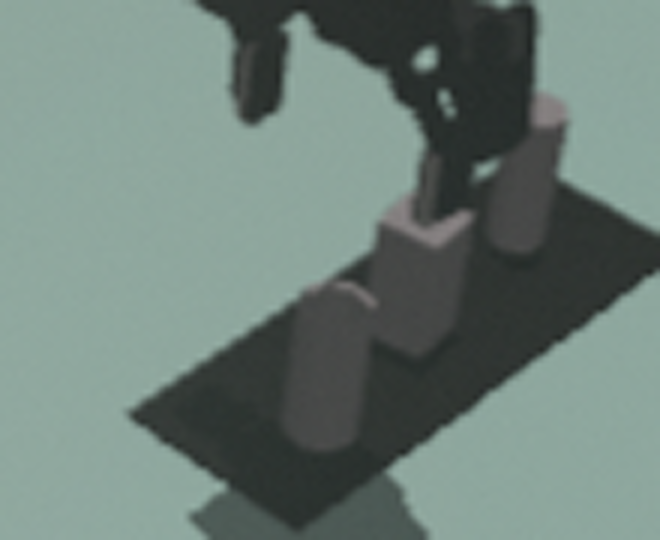

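View pics/a_top.png

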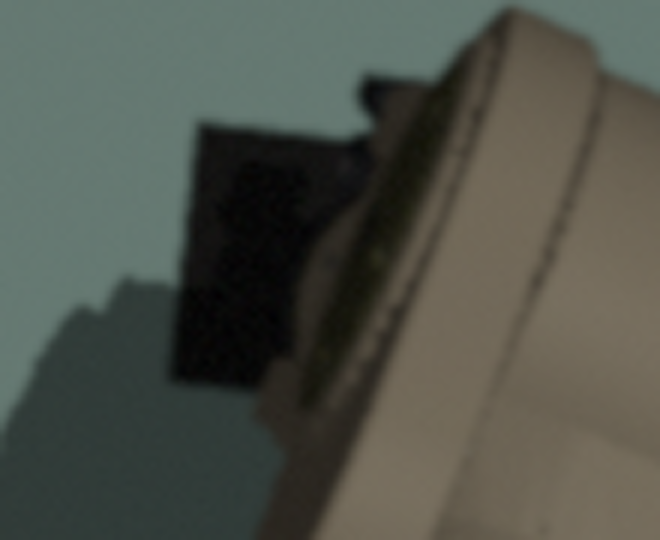

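>>> play_rows --slide '[[15,-0.8,2.1],[30,-0.8,2.1],[45,-0.8,2.1],[60,-0.8,2.1],[75,-0.8,2.1],[88,-0.8,2.1],[96,-0.8,2.1],[96,-0.8,2.1],[96,-0.8,2.1],[96,-0.8,2.1]]' --rotation '[[0,0,0],[0,0,0],[0,0,0],[0,0,0],[0,0,0],[0,0,0],[0,0,0],[0,0,0],[0,0,0],[0,0,0]]'

```text
t: 2.7
tcp_pos: [0.505, -0.151, 0.0649]
orientation: [1.162, 1.57, -0.539]
wrist_force: [1.0, 0.2, 0.2]
width: 1.004
```

>>> play_rows --slide '[[0,0,0],[0,0,0],[0,0,0],[0,0,0],[0,0,0],[0,0,0],[0,0,0],[0,0,0],[0,0,0],[0,0,0]]' --rotation '[[0,0,0],[0,0,0],[0,0,0],[0,0,0],[0,0,0],[0,0,0],[0,0,0],[0,0,0],[0,0,0],[0,0,0]]' --gripper 20 --grip_force 40

```text
t: 3.95
tcp_pos: [0.5046, -0.1509, 0.0645]
orientation: [0.974, 1.57, -0.727]
wrist_force: [-1.5, 0.2, 4.7]
width: 0.396
```

```bash
python3 -c "
from h import *
st()
for n in('side',):
    a=imaging.camera(n);p=px(n,[.5054,-.1487,.074]).astype(int);print(p)
    c=a[max(p[1]-50,0):p[1]+40,p[0]-55:p[0]+55,::-1];cv2.imwrite(f'pics/b_{n}.png',cv2.resize(c,None,fx=6,fy=6,interpolation=cv2.INTER_CUBIC))"
```

```text
t 3.95 tcp [ 0.5046 -0.1509  0.0645] yaw -7.46 tilt [ 0.0003 -0.0003] F [-1.49  0.22  4.73] w 0.396 q [-0.44  0.36 -0.39  0.83 -0.    1.26] tips 0.022
[383 194]
```

View pics/b_side.png

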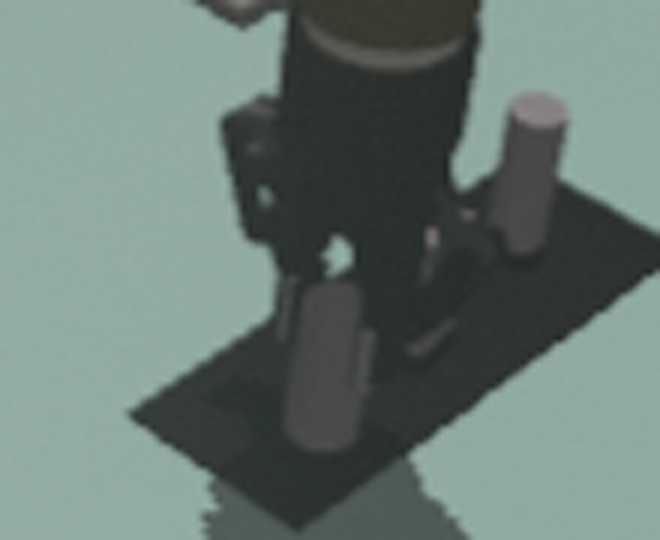

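>>> play_rows --slide '[[-10,0,0],[-30,0,0],[-55,0,0],[-80,0,0],[-95,0,0],[-95,0,0],[-95,0,0],[-95,0,0],[-95,0,0],[-95,0,0]]' --rotation '[[0,0,0],[0,0,0],[0,0,0],[0,0,0],[0,0,0],[0,0,0],[0,0,0],[0,0,0],[0,0,0],[0,0,0]]'

```text
t: 5.25
tcp_pos: [0.5043, -0.1508, 0.1589]
orientation: [-1.741, 1.57, 2.841]
wrist_force: [-0.1, -0.1, -1.5]
width: 0.393
```

```bash
python3 -c "
from h import *
st();go([.529,.211,.16],-9.7)"
```

```text
t 5.25 tcp [ 0.5043 -0.1508  0.1589] yaw -7.46 tilt [-0.0006  0.0002] F [-0.14 -0.12 -1.52] w 0.393 q [-0.44  0.27 -0.25  1.05 -0.    1.26] tips 0.022
slide [  -1.   -22.5 -361.9] rot [ 2.2 -0.   0. ]
```

>>> play_rows --slide '[[0,-1,-20],[0,-3,-60],[0,-6,-105],[0,-9,-155],[0,-13,-205],[0,-16,-255],[0,-19,-300],[0,-21,-335],[0,-22.5,-355],[0,-22.5,-362]]' --rotation '[[0,0,0],[0.2,0,0],[0.5,0,0],[0.8,0,0],[1,0,0],[1.3,0,0],[1.6,0,0],[2,0,0],[2.2,0,0],[2.2,0,0]]'

```text
t: 6.5
tcp_pos: [0.5284, 0.213, 0.1591]
orientation: [-1.492, 1.57, 3.054]
wrist_force: [0.4, 0.1, -2.1]
width: 0.394
```

>>> play_rows --slide '[[0,0,0],[0,0,0],[5,0,0],[10,0,0],[15,0,0],[20,0,0],[25,0,0],[30,0,0],[30,0,0],[30,0,0]]' --rotation '[[0,0,0],[0,0,0],[0,0,0],[0,0,0],[0,0,0],[0,0,0],[0,0,0],[0,0,0],[0,0,0],[0,0,0]]'

```text
t: 7.75
tcp_pos: [0.5292, 0.2111, 0.1294]
orientation: [1.491, 1.571, -0.248]
wrist_force: [0.4, 0.1, -1.0]
width: 0.39
```

```bash
python3 -c "
from h import *
st();go([.529,.211,.13],-9.7)
for n in('side','top'):
    a=imaging.camera(n)[:,:,::-1];cv2.imwrite(f'pics/c_{n}0.png',a)
    c=a[200:330,220:365] if n=='side' else a[195:290,165:290]
    cv2.imwrite(f'pics/c_{n}.png',cv2.resize(np.clip(c*1.4,0,255).astype(np.uint8),None,fx=5,fy=5,interpolation=cv2.INTER_CUBIC))"
```

```text
t 7.75 tcp [0.5292 0.2111 0.1294] yaw -9.65 tilt [ 0.0002 -0.    ] F [ 0.41  0.05 -1.04] w 0.39 q [ 0.24  0.37 -0.19  1.01 -0.    1.98] tips 0.022
slide [-0.6 -0.2  0.1] rot [ 0.  0. -0.]
```

View pics/c_side.png

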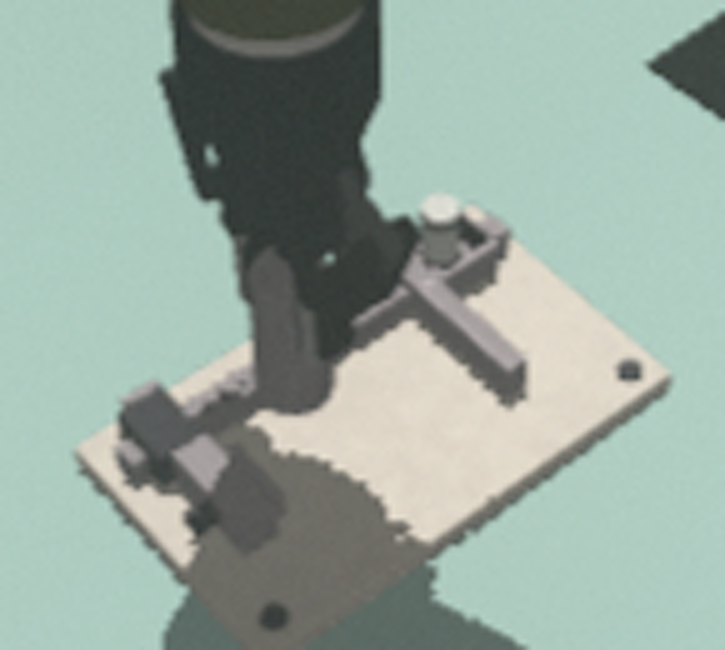

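View pics/c_top.png

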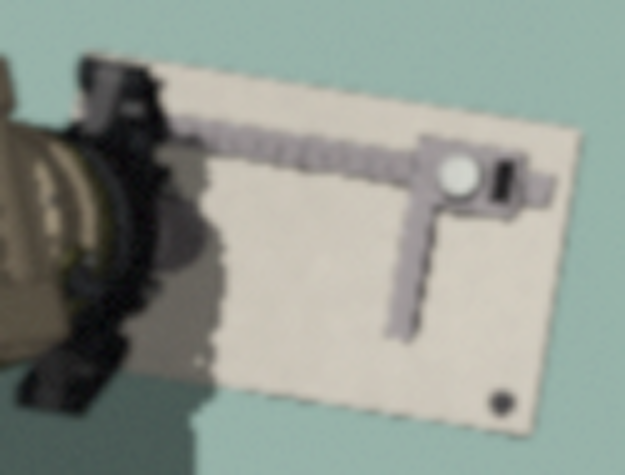

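```bash
python3 -c "
from h import *
c=np.array([.529,.211])
th=np.linspace(0,2*np.pi,200)
for y in(.2090,.211,.2129,.215):
    P=np.array([px('side',[.5292+.017*np.cos(t),y+.017*np.sin(t),.069]) for t in th]);Z=(P-[220,200]+.5)*5-.5
    print(y,'left',Z[Z[:,0].argmin()].round(),'right',Z[Z[:,0].argmax()].round(),'bottom',Z[Z[:,1].argmax()].round())
Z=(np.array(px('side',[.5312+.0,.211,.069]))-[220,200]+.5)*5-.5;print(Z)
Z=(np.array(px('side',[.5292+.0,.211,.069]))-[220,200]+.5)*5-.5;print(Z)
"
```

```text
0.209 left [261. 383.] right [343. 379.] bottom [300. 413.]
0.211 left [258. 385.] right [340. 382.] bottom [297. 416.]
0.2129 left [255. 388.] right [337. 385.] bottom [294. 419.]
0.215 left [251. 391.] right [333. 388.] bottom [290. 422.]
[295.33274111 381.21787565]
[298.84689212 383.6418564 ]
```

>>> play_rows --slide '[[6,-1,-1],[14,-2.5,-2],[22,-2.5,-2],[30,-2.5,-2],[38,-2.5,-2],[45,-2.5,-2],[50,-2.5,-2],[53,-2.5,-2],[53,-2.5,-2],[53,-2.5,-2]]' --rotation '[[0,0,0],[0,0,0],[0,0,0],[0,0,0],[0,0,0],[0,0,0],[0,0,0],[0,0,0],[0,0,0],[0,0,0]]'

```text
t: 9.1
tcp_pos: [0.5272, 0.2134, 0.0765]
orientation: [1.783, 1.57, 0.044]
wrist_force: [-0.2, 0.1, -1.5]
width: 0.393
```

```bash
python3 -c "
from h import *
st()
for n in('side','top'):
    a=imaging.camera(n)[:,:,::-1];cv2.imwrite(f'pics/d_{n}0.png',a)
    c=a[230:330,225:305] if n=='side' else a[195:290,165:290]
    cv2.imwrite(f'pics/d_{n}.png',cv2.resize(np.clip(c*1.6,0,255).astype(np.uint8),None,fx=6,fy=6,interpolation=cv2.INTER_CUBIC))"
```

```text
t 9.1 tcp [0.5272 0.2134 0.0765] yaw -9.66 tilt [0.0005 0.    ] F [-0.16  0.08 -1.5 ] w 0.393 q [ 0.24  0.41 -0.26  0.89 -0.    1.98] tips 0.022
```

View pics/d_side.png

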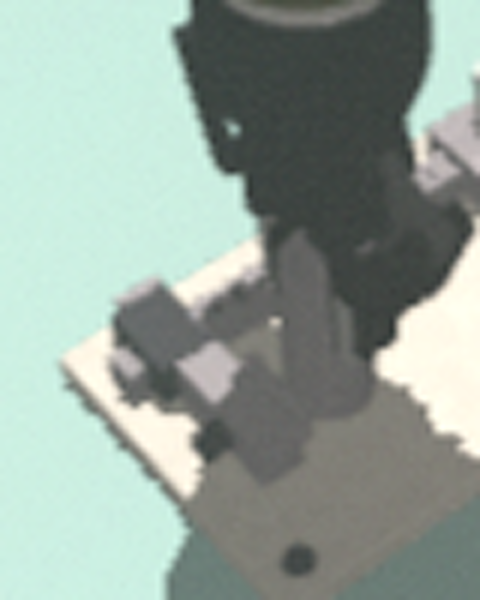

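>>> play_rows --slide '[[0.5,0,0],[1,0,0],[1.5,0,0],[2,0,0],[2.5,0,0],[2.8,0,0],[3.1,0,0],[3.4,0,0],[3.4,0,0],[3.4,0,0]]' --rotation '[[0,0,0],[0,0,0],[0,0,0],[0,0,0],[0,0,0],[0,0,0],[0,0,0],[0,0,0],[0,0,0],[0,0,0]]'

```text
t: 10.45
tcp_pos: [0.527, 0.2134, 0.0729]
orientation: [0.013, 1.571, -1.727]
wrist_force: [-0.7, 0.2, -1.0]
width: 0.392
```

```bash
python3 -c "
from h import *
st()"
```

```text
t 10.45 tcp [0.527  0.2134 0.0729] yaw -9.66 tilt [-0.     -0.0001] F [-0.66  0.22 -0.99] w 0.392 q [ 0.24  0.42 -0.27  0.89 -0.    1.98] tips 0.022
```

Almost there; I'll continue down slowly.

>>> play_rows --slide '[[0.1,0,0],[0.2,0,0],[0.3,0,0],[0.4,0,0],[0.5,0,0],[0.6,0,0],[0.7,0,0],[0.7,0,0],[0.7,0,0],[0.7,0,0]]' --rotation '[[0,0,0],[0,0,0],[0,0,0],[0,0,0],[0,0,0],[0,0,0],[0,0,0],[0,0,0],[0,0,0],[0,0,0]]'

```text
t: 11.7
tcp_pos: [0.5272, 0.2135, 0.0726]
orientation: [1.971, 1.57, 0.232]
wrist_force: [-1.6, -0.0, 5.8]
width: 0.395
```

```bash
python3 -c "
from h import *
st()"
```

```text
t 11.7 tcp [0.5272 0.2135 0.0726] yaw -9.66 tilt [0.0005 0.0001] F [-1.61 -0.    5.75] w 0.395 q [ 0.24  0.42 -0.27  0.89 -0.    1.98] tips 0.022
```

>>> play_rows --slide '[[0,0,0],[0,0,0],[0,0,0],[0,0,0],[0,0,0],[0,0,0],[0,0,0],[-10,0,0],[-30,0,0],[-60,0,0]]' --rotation '[[0,0,0],[0,0,0],[0,0,0],[0,0,0],[0,0,0],[0,0,0],[0,0,0],[0,0,0],[0,0,0],[0,0,0]]' --gripper 75

```text
t: 12.95
tcp_pos: [0.5265, 0.2132, 0.1327]
orientation: [-1.097, 1.569, -2.837]
wrist_force: [0.3, 0.4, -0.7]
width: 0.752
```

```bash
python3 -c "
from h import *
st();go([.533,.05,.17],80.3);go([.533,.05,.17],-99.7)"
```

```text
t 12.95 tcp [0.5265 0.2132 0.1327] yaw -9.66 tilt [-0.0014 -0.0005] F [ 0.35  0.38 -0.65] w 0.752 q [ 0.24  0.36 -0.18  1.02 -0.    1.98] tips 0.022
slide [-37.3  33.8 159.8] rot [-90.   -0.    0.1]
slide [-37.3  33.8 159.8] rot [90.   0.1  0. ]
```

```bash
python3 -c "
from h import *
go([.553,.090,.15],80.3)"
```

```text
slide [-17.3  46.8 117. ] rot [-90.   -0.    0.1]
```

>>> play_rows --slide '[[-10,5,12],[-17,10,25],[-17,15,38],[-17,20,51],[-17,25,64],[-17,30,77],[-17,36,90],[-17,41,103],[-17,46,116],[-17,46.8,117]]' --rotation '[[-9,0,0],[-18,0,0],[-27,0,0],[-36,0,0],[-45,0,0],[-54,0,0],[-63,0,0],[-72,0,0],[-81,0,0],[-90,0,0]]'

```text
t: 14.2
tcp_pos: [0.554, 0.0893, 0.15]
orientation: [-0.078, 1.57, -0.242]
wrist_force: [-0.8, -0.0, 0.3]
width: 0.752
```

```bash
python3 -c "
from h import *
st()
for n in('side','top'):
    a=imaging.camera(n)[:,:,::-1];cv2.imwrite(f'pics/e_{n}0.png',a)
    c=a[225:330,225:345] if n=='side' else a[195:290,165:290]
    cv2.imwrite(f'pics/e_{n}.png',cv2.resize(np.clip(c*1.4,0,255).astype(np.uint8),None,fx=6,fy=6,interpolation=cv2.INTER_CUBIC))"
```

```text
t 14.2 tcp [0.554  0.0893 0.15  ] yaw 80.56 tilt [ 0.001  -0.0002] F [-0.75 -0.04  0.32] w 0.752 q [ 0.02  0.34 -0.18  1.05 -0.    0.18] tips 0.022
```

View pics/e_side.png

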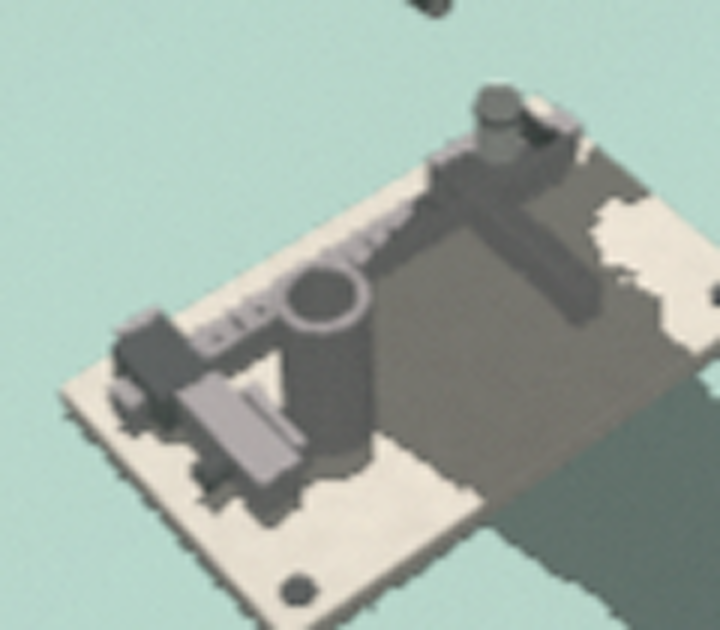

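View pics/e_top.png

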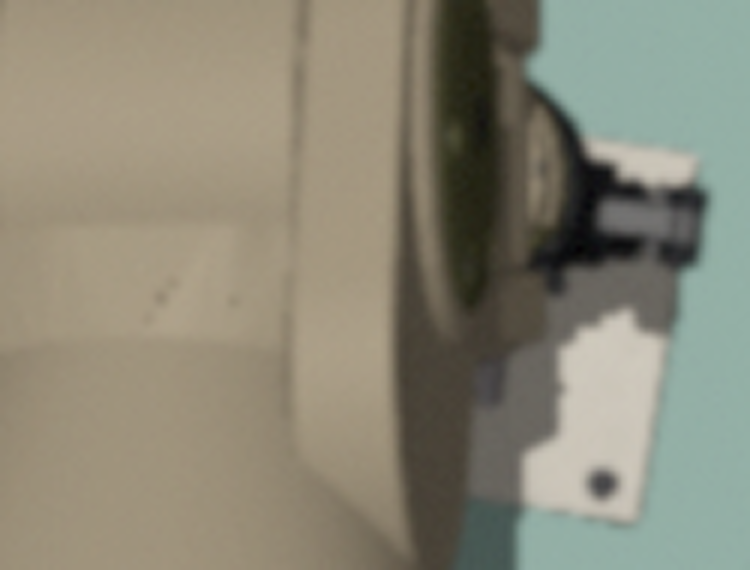

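```bash
python3 -c "
from h import *
yaw=np.radians(-9.7);ex=np.array([np.cos(yaw),np.sin(yaw)]);ey=np.array([-ex[1],ex[0]])
f=lambda u,v,z:onz('side',*zp(u,v,6,225,225),z)
for n,p in(('tube',f(327,297,.082)),('post',f(498,100,.062)),('pad1',f(249,387,.033)),('pad2',f(301,442,.033))):print(n,p,1e3*p@ex,1e3*p@ey)
st();go([.5535,.0900,.064],80.3)
"
```

```text
tube [0.5259563  0.21457735] 482.28294312803973 300.12768819569635
post [0.55398579 0.09106737] 530.7218317063439 183.1061435545625
pad1 [0.54848166 0.23369131] 501.265774241387 322.7636655608666
pad2 [0.51804487 0.2390943 ] 470.35377992526696 322.9611365081376
t 14.3 tcp [0.5539 0.0898 0.1499] yaw 80.32 tilt [ 0.0009 -0.0001] F [-0.61  0.46 -0.47] w 0.749 q [ 0.02  0.34 -0.18  1.05 -0.    0.19] tips 0.022
slide [85.9  0.1 -0.5] rot [ 0.   0.1 -0. ]
```

>>> play_rows --slide '[[0,-15,0],[0,-40,0],[0,-65,0],[0,-90,0],[0,-115,0],[0,-140,0],[0,-165,0],[0,-185,0],[0,-195,0],[0,-200,0]]' --rotation '[[0,0,0],[0,0,0],[0,0,0],[0,0,0],[0,0,0],[0,0,0],[0,0,0],[0,0,0],[0,0,0],[0,0,0]]'

```text
t: 15.55
tcp_pos: [0.5197, -0.1075, 0.1493]
orientation: [0.329, 1.571, 0.159]
wrist_force: [-0.3, 0.3, 0.3]
width: 0.749
```

```bash
python3 -c "
from h import *
st()
for n in('side','top'):
    a=imaging.camera(n)[:,:,::-1];cv2.imwrite(f'pics/g_{n}0.png',a)
    c=a[225:330,225:345] if n=='side' else a[195:290,165:290]
    cv2.imwrite(f'pics/g_{n}.png',cv2.resize(np.clip(c*1.4,0,255).astype(np.uint8),None,fx=6,fy=6,interpolation=cv2.INTER_CUBIC))"
```

```text
t 15.55 tcp [ 0.5197 -0.1075  0.1493] yaw 80.26 tilt [0. 0.] F [-0.34  0.35  0.35] w 0.749 q [-0.36  0.28 -0.26  1.03  0.   -0.19] tips 0.022
```

View pics/g_side.png

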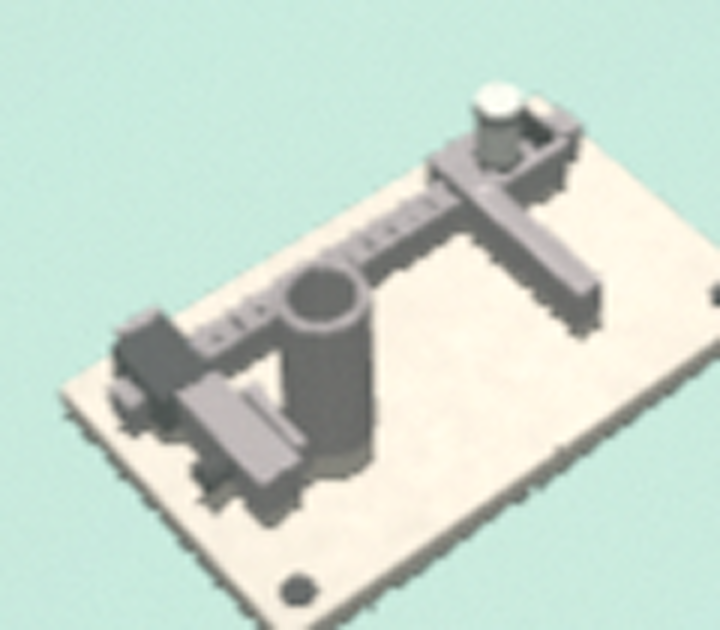

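View pics/g_top.png

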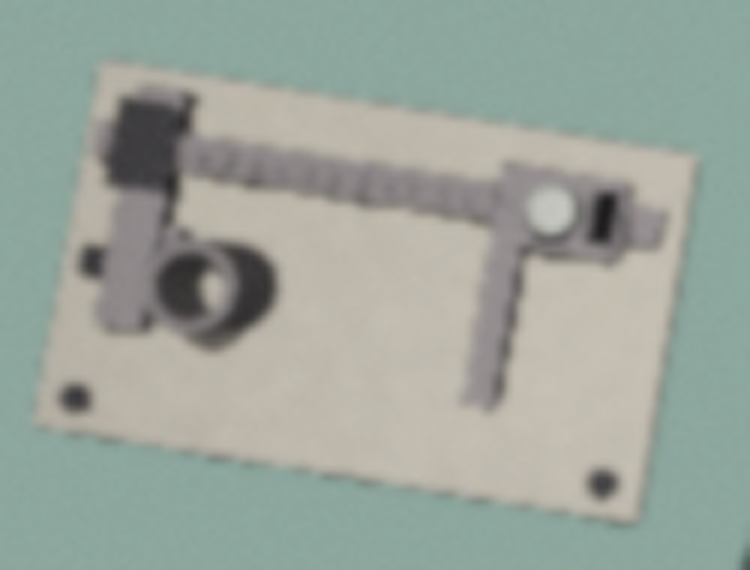

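```bash
python3 -c "
from h import *
yaw=np.radians(-9.7);ex=np.array([np.cos(yaw),np.sin(yaw)]);ey=np.array([-ex[1],ex[0]])
f=lambda u,v,z:onz('top',*zp(u,v,6,165,195),z)
g=lambda u,v,z:onz('side',*zp(u,v,6,225,225),z)
for n,p in(('tubeT',f(194,288,.082)),('tubeS',g(326,297,.082)),('tubeS',g(326,300,.082)),('postT',f(551,211,.062)),('postS',g(498,100,.062))):print(n,p,1e3*p@ex,1e3*p@ey)
"
```

```text
tubeT [0.52664959 0.2121294 ] 483.3787772239197 297.8315460943318
tubeS [0.5262178  0.21479797] 482.5035324425618 300.38921574558765
tubeS [0.52531706 0.21576037] 481.45352205296166 301.186087503859
postT [0.55302147 0.08943178] 530.0468789214335 181.3314620133488
postS [0.55398579 0.09106737] 530.7218317063439 183.1061435545625
```

```bash
python3 -c "
from h import *
st();go([.5272,.2135,.14],80.3);go([.5272,.2135,.0735],80.3)"
```

```text
t 15.65 tcp [ 0.5199 -0.1071  0.1492] yaw 80.29 tilt [ 0.0001 -0.    ] F [ 0.02 -0.52  0.55] w 0.75 q [-0.35  0.28 -0.26  1.03 -0.   -0.19] tips 0.022
slide [  9.2 317.3 -46.9] rot [-0.  0.  0.]
slide [ 75.7 317.3 -46.9] rot [-0.  0.  0.]
```

>>> play_rows --slide '[[0,20,-3],[0,60,-9],[0,105,-16],[0,150,-22],[0,195,-29],[0,240,-36],[0,280,-42],[0,305,-45],[0,317.3,-46.9],[0,317.3,-46.9]]' --rotation '[[0,0,0],[0,0,0],[0,0,0],[0,0,0],[0,0,0],[0,0,0],[0,0,0],[0,0,0],[0,0,0],[0,0,0]]'

```text
t: 16.9
tcp_pos: [0.5263, 0.2149, 0.149]
orientation: [-2.309, 1.57, -2.475]
wrist_force: [-0.0, -0.8, 0.7]
width: 0.754
```

>>> play_rows --slide '[[0,0,0],[10,0,0],[25,0,0],[40,0,0],[55,0,0],[68,0,0],[75,0,0],[75,0,0],[75,0,0],[75,0,0]]' --rotation '[[0,0,0],[0,0,0],[0,0,0],[0,0,0],[0,0,0],[0,0,0],[0,0,0],[0,0,0],[0,0,0],[0,0,0]]'

```text
t: 18.15
tcp_pos: [0.5275, 0.2139, 0.0748]
orientation: [0.355, 1.57, 0.187]
wrist_force: [1.2, 0.2, 0.1]
width: 0.748
```

```bash
python3 -c "
from h import *
st();go([.5272,.2135,.0740],80.3)"
```

```text
t 18.15 tcp [0.5275 0.2139 0.0748] yaw 80.35 tilt [0.0012 0.0002] F [1.24 0.23 0.14] w 0.748 q [ 0.24  0.42 -0.26  0.89 -0.    0.41] tips 0.022
slide [ 0.8 -0.4 -0.2] rot [ 0.   0.1 -0. ]
```

Close with a gentle 25 N grip.

>>> play_rows --slide '[[0,0,0],[0,0,0],[0,0,0],[0,0,0],[0,0,0],[0,0,0],[0,0,0],[0,0,0],[0,0,0],[0,0,0]]' --rotation '[[0,0,0],[0,0,0],[0,0,0],[0,0,0],[0,0,0],[0,0,0],[0,0,0],[0,0,0],[0,0,0],[0,0,0]]' --gripper 20 --grip_force 25

```text
t: 19.4
tcp_pos: [0.5273, 0.2138, 0.0745]
orientation: [0.285, 1.57, 0.116]
wrist_force: [-1.2, -0.3, 5.3]
width: 0.398
```

```bash
python3 -c "
from h import *
st()"
```

```text
t 19.4 tcp [0.5273 0.2138 0.0745] yaw 80.34 tilt [0.0008 0.0001] F [-1.24 -0.3   5.34] w 0.398 q [ 0.24  0.42 -0.26  0.89 -0.    0.41] tips 0.022
```

>>> play_rows --slide '[[-0.8,0,0],[-1.5,0,0],[-1.5,0,0.8],[-1.5,0,1.6],[-1.5,0,2.3],[-1.5,0,2.3],[-1.0,0,2.3],[-0.5,0,2.3],[0,0,2.3],[0,0,2.3]]' --rotation '[[0,0,0],[0,0,0],[0,0,0],[0,0,0],[0,0,0],[0,0,0],[0,0,0],[0,0,0],[0,0,0],[0,0,0]]'

```text
t: 20.65
tcp_pos: [0.5294, 0.2134, 0.0746]
orientation: [0.165, 1.57, -0.004]
wrist_force: [-0.6, 0.1, 2.9]
width: 0.398
```

```bash
python3 -c "
from h import *
st()"
```

```text
t 20.65 tcp [0.5294 0.2134 0.0746] yaw 80.34 tilt [ 0.0006 -0.    ] F [-0.6   0.09  2.88] w 0.398 q [ 0.24  0.42 -0.26  0.89 -0.    0.41] tips 0.022
```

Seated on the bed. Now I'll release and go up.

>>> play_rows --slide '[[0,0,0],[0,0,0],[0,0,0],[0,0,0],[0,0,0],[0,0,0],[-8,0,0],[-25,0,0],[-50,0,0],[-75,0,0]]' --rotation '[[0,0,0],[0,0,0],[0,0,0],[0,0,0],[0,0,0],[0,0,0],[0,0,0],[0,0,0],[0,0,0],[0,0,0]]' --gripper 60

```text
t: 21.9
tcp_pos: [0.5292, 0.2133, 0.1504]
orientation: [0.024, 1.571, -0.145]
wrist_force: [-0.3, -0.2, 0.7]
width: 0.601
```

```bash
python3 -c "
from h import *
st();go([.5535,.0900,.14],80.3)"
```

```text
t 21.9 tcp [0.5292 0.2133 0.1504] yaw 80.34 tilt [ 0.0002 -0.    ] F [-0.31 -0.2   0.72] w 0.601 q [ 0.24  0.35 -0.15  1.06 -0.    0.41] tips 0.022
slide [  10.4 -117.5   44.6] rot [ 0.  0. -0.]
```

>>> play_rows --slide '[[0,-10,4],[0,-28,11],[0,-46,18],[0,-64,25],[0,-82,32],[0,-98,38],[5,-110,43],[10,-117.5,44.6],[10,-117.5,44.6],[10,-117.5,44.6]]' --rotation '[[0,0,0],[0,0,0],[0,0,0],[0,0,0],[0,0,0],[0,0,0],[0,0,0],[0,0,0],[0,0,0],[0,0,0]]'

```text
t: 23.15
tcp_pos: [0.5534, 0.0904, 0.1391]
orientation: [2.865, 1.57, 2.697]
wrist_force: [0.6, 0.4, 0.3]
width: 0.605
```

```bash
python3 -c "
from h import *
st();go([.5535,.0900,.063],80.3)
for n in('side',):
    a=imaging.camera(n)[:,:,::-1];cv2.imwrite(f'pics/i_{n}0.png',a)
    c=a[200:330,225:345]
    cv2.imwrite(f'pics/i_{n}.png',cv2.resize(np.clip(c*1.4,0,255).astype(np.uint8),None,fx=4.6,fy=4.6,interpolation=cv2.INTER_CUBIC))"
```

```text
t 23.15 tcp [0.5534 0.0904 0.1391] yaw 80.37 tilt [-0.0003  0.0001] F [0.65 0.42 0.27] w 0.605 q [ 0.02  0.35 -0.2   1.03  0.    0.19] tips 0.022
slide [76.1 -0.4  0.2] rot [ 0.1 -0.  -0. ]
```

View pics/i_side.png

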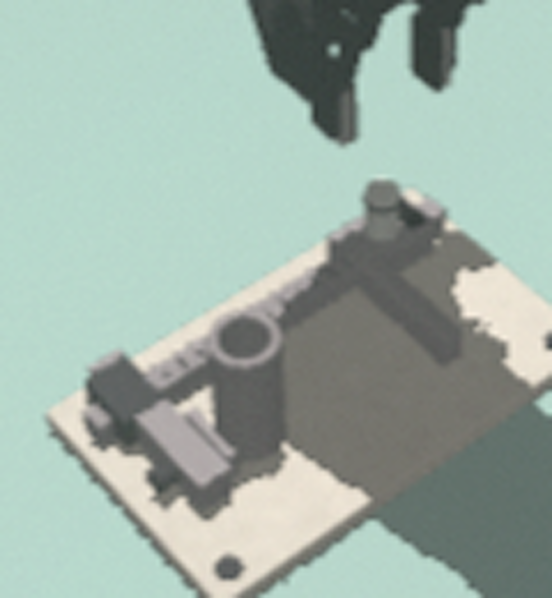

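>>> play_rows --slide '[[10,0,0],[25,0,0],[40,0,0],[54,0,0],[64,0,0],[70,0,0],[75,0,0],[75,0,0],[75,0,0],[75,0,0]]' --rotation '[[0,0,0],[0,0,0],[0,0,0],[0,0,0],[0,0,0],[0,0,0],[0,0,0],[0,0,0],[0,0,0],[0,0,0]]'

```text
t: 24.45
tcp_pos: [0.5538, 0.09, 0.0646]
orientation: [0.052, 1.57, -0.116]
wrist_force: [0.3, 1.1, 0.0]
width: 0.597
```

```bash
python3 -c "
from h import *
st()
for n in('side',):
    a=imaging.camera(n)[:,:,::-1]
    c=a[200:330,225:345]
    cv2.imwrite(f'pics/j_{n}.png',cv2.resize(np.clip(c*1.4,0,255).astype(np.uint8),None,fx=4.6,fy=4.6,interpolation=cv2.INTER_CUBIC))"
```

```text
t 24.45 tcp [0.5538 0.09   0.0646] yaw 80.34 tilt [ 0.0008 -0.0001] F [0.26 1.13 0.  ] w 0.597 q [ 0.02  0.41 -0.3   0.86 -0.    0.19] tips 0.022
```

View pics/j_side.png

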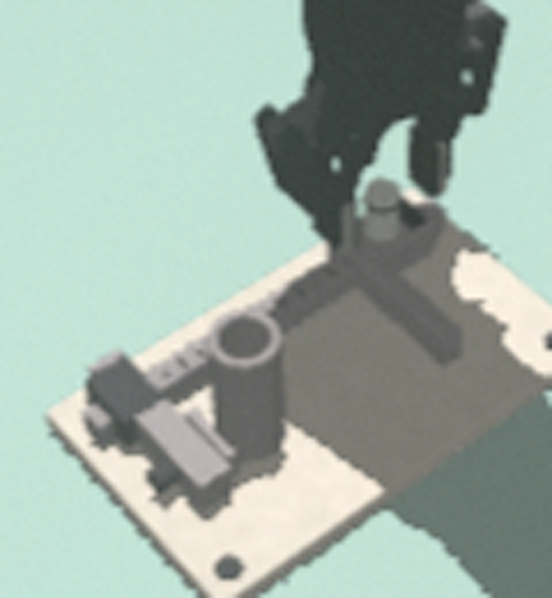

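>>> play_rows --slide '[[0,0,0],[0,0,0],[0,0,0],[0,0,0],[0,0,0],[0,0,0],[0,0,0],[0,0,0],[0,0,0],[0,0,0]]' --rotation '[[0,0,0],[0,0,0],[0,0,0],[0,0,0],[0,0,0],[0,0,0],[0,0,0],[0,0,0],[0,0,0],[0,0,0]]' --gripper 5 --grip_force 30

```text
t: 25.75
tcp_pos: [0.5536, 0.09, 0.0643]
orientation: [0.027, 1.57, -0.141]
wrist_force: [-0.5, 0.3, 3.5]
width: 0.195
```

```bash
python3 -c "
from h import *
st()"
```

```text
t 25.75 tcp [0.5536 0.09   0.0643] yaw 80.34 tilt [ 0.0003 -0.    ] F [-0.53  0.28  3.54] w 0.195 q [ 0.02  0.41 -0.3   0.86 -0.    0.19] tips 0.022
```

>>> play_rows --slide '[[0,3,0],[0,9,0],[0,18,0],[0,28,0],[0,38,0],[0,48,0],[0,57,0],[0,64,0],[0,68,0],[0,69,0]]' --rotation '[[0,0,0],[0,0,0],[0,0,0],[0,0,0],[0,0,0],[0,0,0],[0,0,0],[0,0,0],[0,0,0],[0,0,0]]'

```text
t: 27.0
tcp_pos: [0.5652, 0.1577, 0.0643]
orientation: [-1.303, 1.569, -1.471]
wrist_force: [-0.9, -2.5, 6.2]
width: 0.191
```

```bash
cat >> h.py <<'E'
def fy():
    yaw=np.radians(-9.7);ex=np.array([np.cos(yaw),np.sin(yaw)]);ey=np.array([-ex[1],ex[0]])
    s=state();F=s['wrist_force'][:2];p=s['tcp_pos'][:2]*1e3;print('t %.2f cx %.2f cy %.2f | Fx %.2f Fy %.2f Fz %.2f | Tq'%(s['t'],p@ex,p@ey,F@ex,F@ey,s['wrist_force'][2]),np.round(s['ft_torque'],2))
E
python3 -c "
from h import *
st();fy()
for n in('side',):
    a=imaging.camera(n)[:,:,::-1]
    c=a[200:330,225:345]
    cv2.imwrite(f'pics/k_{n}.png',cv2.resize(np.clip(c*1.4,0,255).astype(np.uint8),None,fx=4.6,fy=4.6,interpolation=cv2.INTER_CUBIC))
fy()"
```

```text
t 27.0 tcp [0.5652 0.1577 0.0643] yaw 80.33 tilt [ 0.0002 -0.0015] F [-0.91 -2.54  6.19] w 0.191 q [ 0.14  0.46 -0.23  0.89 -0.    0.3 ] tips 0.022
t 27.00 cx 530.52 cy 250.62 | Fx -0.47 Fy -2.66 Fz 6.19 | Tq [-0.46  0.25  0.03]
t 27.05 cx 530.53 cy 250.66 | Fx -1.05 Fy -1.99 Fz 4.57 | Tq [-0.33  0.25  0.03]
```

View pics/k_side.png

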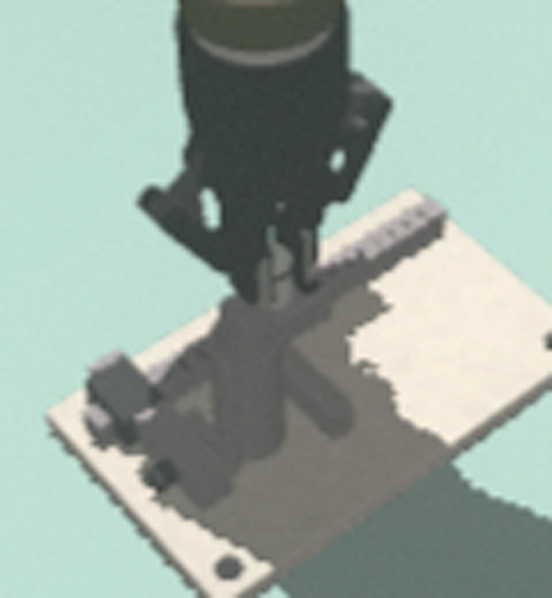

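>>> play_rows --slide '[[0,0.8,0],[0,1.6,0],[0,2.4,0],[0,3.2,0],[0,4,0],[0,4.8,0],[0,5.6,0],[0,6.4,0],[0,7,0],[0,7,0]]' --rotation '[[0,0,0],[0,0,0],[0,0,0],[0,0,0],[0,0,0],[0,0,0],[0,0,0],[0,0,0],[0,0,0],[0,0,0]]'

```text
t: 28.3
tcp_pos: [0.5663, 0.1643, 0.0643]
orientation: [-1.368, 1.569, -1.537]
wrist_force: [-1.6, -2.5, 5.9]
width: 0.195
```

```bash
python3 -c "
from h import *
fy()"
```

```text
t 28.30 cx 530.50 cy 257.36 | Fx -1.12 Fy -2.69 Fz 5.94 | Tq [-0.4   0.29  0.  ]
```

>>> play_rows --slide '[[0,0.1,0],[0,0.2,0],[0,0.3,0],[0,0.4,0],[0,0.5,0],[0,0.6,0],[0,0.7,0],[0,0.8,0],[0,0.9,0],[0,0.9,0]]' --rotation '[[0,0,0],[0,0,0],[0,0,0],[0,0,0],[0,0,0],[0,0,0],[0,0,0],[0,0,0],[0,0,0],[0,0,0]]'

```text
t: 29.55
tcp_pos: [0.5664, 0.1651, 0.0643]
orientation: [-1.381, 1.569, -1.55]
wrist_force: [-1.4, -2.4, 6.1]
width: 0.195
```

```bash
python3 -c "
from h import *
fy()"
```

```text
t 29.55 cx 530.51 cy 258.21 | Fx -0.94 Fy -2.55 Fz 6.07 | Tq [-0.45  0.28  0.07]
```

>>> play_rows --slide '[[0,0.1,0],[0,0.2,0],[0,0.3,0],[0,0.4,0],[0,0.5,0],[0,0.6,0],[0,0.7,0],[0,0.8,0],[0,0.9,0],[0,0.9,0]]' --rotation '[[0,0,0],[0,0,0],[0,0,0],[0,0,0],[0,0,0],[0,0,0],[0,0,0],[0,0,0],[0,0,0],[0,0,0]]'

```text
t: 30.8
tcp_pos: [0.5666, 0.1658, 0.0643]
orientation: [-1.405, 1.569, -1.574]
wrist_force: [-1.7, -3.5, 6.1]
width: 0.2
```

```bash
python3 -c "
from h import *
fy()"
```

```text
t 30.80 cx 530.53 cy 258.87 | Fx -1.12 Fy -3.78 Fz 6.06 | Tq [-0.6   0.31 -0.01]
```

>>> play_rows --slide '[[0,0.1,0],[0,0.2,0],[0,0.3,0],[0,0.4,0],[0,0.5,0],[0,0.6,0],[0,0.6,0],[0,0.6,0],[0,0.6,0],[0,0.6,0]]' --rotation '[[0,0,0],[0,0,0],[0,0,0],[0,0,0],[0,0,0],[0,0,0],[0,0,0],[0,0,0],[0,0,0],[0,0,0]]'

```text
t: 32.05
tcp_pos: [0.5666, 0.1663, 0.0643]
orientation: [-1.446, 1.569, -1.616]
wrist_force: [-1.8, -3.2, 6.5]
width: 0.2
```

```bash
python3 -c "
from h import *
fy()"
```

```text
t 32.05 cx 530.49 cy 259.43 | Fx -1.26 Fy -3.51 Fz 6.49 | Tq [-0.61  0.32  0.04]
```

>>> play_rows --slide '[[0,0.1,0],[0,0.2,0],[0,0.3,0],[0,0.4,0],[0,0.5,0],[0,0.6,0],[0,0.7,0],[0,0.8,0],[0,0.8,0],[0,0.8,0]]' --rotation '[[0,0,0],[0,0,0],[0,0,0],[0,0,0],[0,0,0],[0,0,0],[0,0,0],[0,0,0],[0,0,0],[0,0,0]]'

```text
t: 33.3
tcp_pos: [0.5668, 0.1671, 0.0643]
orientation: [-1.436, 1.569, -1.605]
wrist_force: [-2.4, -2.9, 6.3]
width: 0.194
```

```bash
python3 -c "
from h import *
fy()"
```

```text
t 33.30 cx 530.50 cy 260.23 | Fx -1.91 Fy -3.28 Fz 6.34 | Tq [-0.57  0.29 -0.02]
```

>>> play_rows --slide '[[0,0.1,0],[0,0.2,0],[0,0.3,0],[0,0.4,0],[0,0.5,0],[0,0.6,0],[0,0.7,0],[0,0.8,0],[0,0.8,0],[0,0.8,0]]' --rotation '[[0,0,0],[0,0,0],[0,0,0],[0,0,0],[0,0,0],[0,0,0],[0,0,0],[0,0,0],[0,0,0],[0,0,0]]'

```text
t: 34.55
tcp_pos: [0.5668, 0.1675, 0.0643]
orientation: [-1.463, 1.568, -1.633]
wrist_force: [-1.0, -4.0, 5.9]
width: 0.194
```

```bash
python3 -c "
from h import *
fy()"
```

```text
t 34.55 cx 530.52 cy 260.59 | Fx -0.31 Fy -4.08 Fz 5.92 | Tq [-0.92  0.34  0.05]
```

>>> play_rows --slide '[[0,0.1,0],[0,0.2,0],[0,0.2,0],[0,0.2,0],[0,0.2,0],[0,0.2,0],[0,0.2,0],[0,0.2,0],[0,0.2,0],[0,0.2,0]]' --rotation '[[0,0,0],[0,0,0],[0,0,0],[0,0,0],[0,0,0],[0,0,0],[0,0,0],[0,0,0],[0,0,0],[0,0,0]]'

```text
t: 35.8
tcp_pos: [0.5668, 0.1676, 0.0643]
orientation: [-1.484, 1.568, -1.654]
wrist_force: [-1.8, -4.3, 7.1]
width: 0.191
```

```bash
python3 -c "
from h import *
fy();imaging.camera('side');fy()"
```

```text
t 35.80 cx 530.50 cy 260.68 | Fx -1.01 Fy -4.56 Fz 7.08 | Tq [-1.02  0.31  0.11]
t 35.85 cx 530.50 cy 260.66 | Fx -0.97 Fy -5.80 Fz 6.41 | Tq [-1.02  0.35  0.11]
```

>>> play_rows --slide '[[0,0.1,0],[0,0.2,0],[0,0.3,0],[0,0.4,0],[0,0.5,0],[0,0.5,0],[0,0.5,0],[0,0.5,0],[0,0.5,0],[0,0.5,0]]' --rotation '[[0,0,0],[0,0,0],[0,0,0],[0,0,0],[0,0,0],[0,0,0],[0,0,0],[0,0,0],[0,0,0],[0,0,0]]'

```text
t: 37.1
tcp_pos: [0.5669, 0.1678, 0.0643]
orientation: [-1.495, 1.567, -1.665]
wrist_force: [-1.2, -5.2, 6.5]
width: 0.193
```

```bash
python3 -c "
from h import *
fy();imaging.camera('side');fy();imaging.camera('side');fy()"
```

```text
t 37.10 cx 530.51 cy 260.88 | Fx -0.27 Fy -5.34 Fz 6.46 | Tq [-1.23  0.33  0.07]
t 37.15 cx 530.51 cy 260.85 | Fx -0.44 Fy -5.93 Fz 6.43 | Tq [-1.2   0.37  0.01]
t 37.20 cx 530.51 cy 260.82 | Fx -1.16 Fy -6.60 Fz 6.82 | Tq [-1.16  0.42  0.04]
```

>>> play_rows --slide '[[0,0.2,0],[0,0.4,0],[0,0.6,0],[0,0.8,0],[0,1,0],[0,1.2,0],[0,1.2,0],[0,1.2,0],[0,1.2,0],[0,1.2,0]]' --rotation '[[0,0,0],[0,0,0],[0,0,0],[0,0,0],[0,0,0],[0,0,0],[0,0,0],[0,0,0],[0,0,0],[0,0,0]]'

```text
t: 38.45
tcp_pos: [0.567, 0.1681, 0.0643]
orientation: [-1.521, 1.565, -1.692]
wrist_force: [-2.6, -8.7, 7.0]
width: 0.196
```

```bash
python3 -c "
from h import *
fy();imaging.camera('side');fy();imaging.camera('side');fy()"
```

```text
t 38.45 cx 530.52 cy 261.27 | Fx -1.07 Fy -8.97 Fz 7.05 | Tq [-1.73  0.4   0.15]
t 38.50 cx 530.52 cy 261.28 | Fx -0.41 Fy -9.08 Fz 7.50 | Tq [-1.74  0.39  0.11]
t 38.55 cx 530.55 cy 261.28 | Fx -0.47 Fy -8.62 Fz 6.40 | Tq [-1.73  0.43  0.11]
```

>>> play_rows --slide '[[0,0.1,0],[0,0.2,0],[0,0.3,0],[0,0.4,0],[0,0.5,0],[0,0.6,0],[0,0.6,0],[0,0.6,0],[0,0.6,0],[0,0.6,0]]' --rotation '[[0,0,0],[0,0,0],[0,0,0],[0,0,0],[0,0,0],[0,0,0],[0,0,0],[0,0,0],[0,0,0],[0,0,0]]'

```text
t: 39.8
tcp_pos: [0.567, 0.1683, 0.0643]
orientation: [-1.523, 1.564, -1.693]
wrist_force: [-2.0, -10.5, 7.1]
width: 0.199
```

```bash
python3 -c "
from h import *
fy();imaging.camera('side');fy();imaging.camera('side');fy();go
a=imaging.camera('side')[:,:,::-1];fy()
c=a[200:330,225:345]
cv2.imwrite('pics/l_side.png',cv2.resize(np.clip(c*1.6,0,255).astype(np.uint8),None,fx=4.6,fy=4.6,interpolation=cv2.INTER_CUBIC))"
```

```text
t 39.80 cx 530.54 cy 261.46 | Fx -0.19 Fy -10.70 Fz 7.11 | Tq [-1.95  0.49  0.11]
t 39.85 cx 530.54 cy 261.45 | Fx -1.01 Fy -10.86 Fz 7.88 | Tq [-1.97  0.49  0.07]
t 39.90 cx 530.53 cy 261.48 | Fx -1.37 Fy -11.35 Fz 7.29 | Tq [-2.01  0.46  0.13]
t 39.95 cx 530.54 cy 261.47 | Fx -0.09 Fy -10.42 Fz 7.00 | Tq [-2.01  0.47  0.17]
```

View pics/l_side.png

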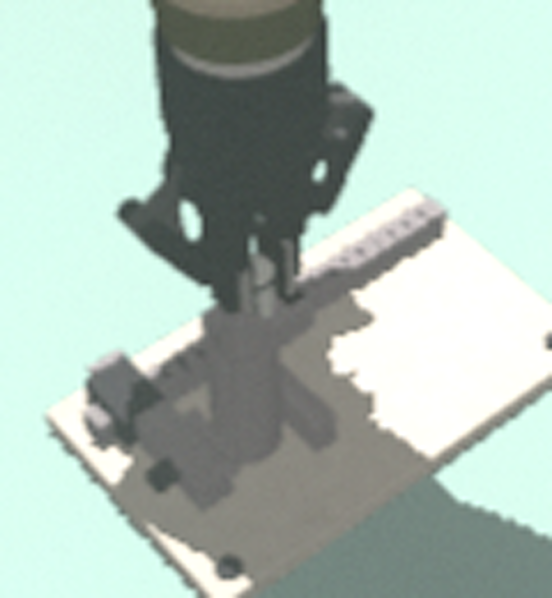

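>>> play_rows --slide '[[0,0,0],[0,0,0],[0,0,0],[0,0,0],[0,0,0],[0,0,0],[0,-1,0],[-8,-2,0],[-25,-2,0],[-50,-2,0]]' --rotation '[[0,0,0],[0,0,0],[0,0,0],[0,0,0],[0,0,0],[0,0,0],[0,0,0],[0,0,0],[0,0,0],[0,0,0]]' --gripper 60

```text
t: 41.2
tcp_pos: [0.5668, 0.1693, 0.1153]
orientation: [-2.636, 1.57, -2.804]
wrist_force: [-0.7, -0.1, 0.4]
width: 0.597
```

```bash
python3 -c "
from h import *
st();fy()"
```

```text
t 41.2 tcp [0.5668 0.1693 0.1153] yaw 80.34 tilt [-0.0005 -0.0002] F [-0.72 -0.07  0.41] w 0.597 q [ 0.15  0.42 -0.15  1.   -0.    0.32] tips 0.022
t 41.20 cx 530.21 cy 262.34 | Fx -0.70 Fy -0.19 Fz 0.41 | Tq [ 0.06 -0.06  0.01]
```

Now up and away to −y for a clear look.

>>> play_rows --slide '[[-25,0,0],[-50,-5,0],[-60,-35,0],[-60,-75,0],[-60,-120,0],[-60,-165,0],[-60,-210,0],[-60,-250,0],[-60,-275,0],[-60,-280,0]]' --rotation '[[0,0,0],[0,0,0],[0,0,0],[0,0,0],[0,0,0],[0,0,0],[0,0,0],[0,0,0],[0,0,0],[0,0,0]]'

```text
t: 42.45
tcp_pos: [0.5202, -0.1083, 0.1756]
orientation: [-0.23, 1.569, -0.401]
wrist_force: [-0.2, -0.1, 0.4]
width: 0.598
```

```bash
python3 -c "
from h import *
st()
for n in('side','top'):
    a=imaging.camera(n)[:,:,::-1];cv2.imwrite(f'pics/m_{n}0.png',a)
    c=a[225:330,225:345] if n=='side' else a[195:290,165:290]
    cv2.imwrite(f'pics/m_{n}.png',cv2.resize(np.clip(c*1.4,0,255).astype(np.uint8),None,fx=6,fy=6,interpolation=cv2.INTER_CUBIC))"
```

```text
t 42.45 tcp [ 0.5202 -0.1083  0.1756] yaw 80.19 tilt [ 0.0018 -0.0008] F [-0.18 -0.15  0.38] w 0.598 q [-0.36  0.26 -0.21  1.09 -0.   -0.19] tips 0.022
```

View pics/m_side.png

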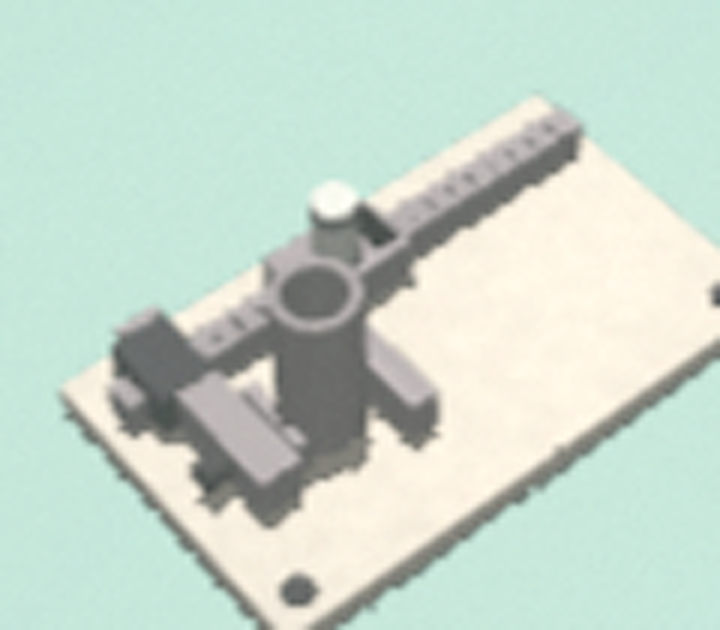

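View pics/m_top.png

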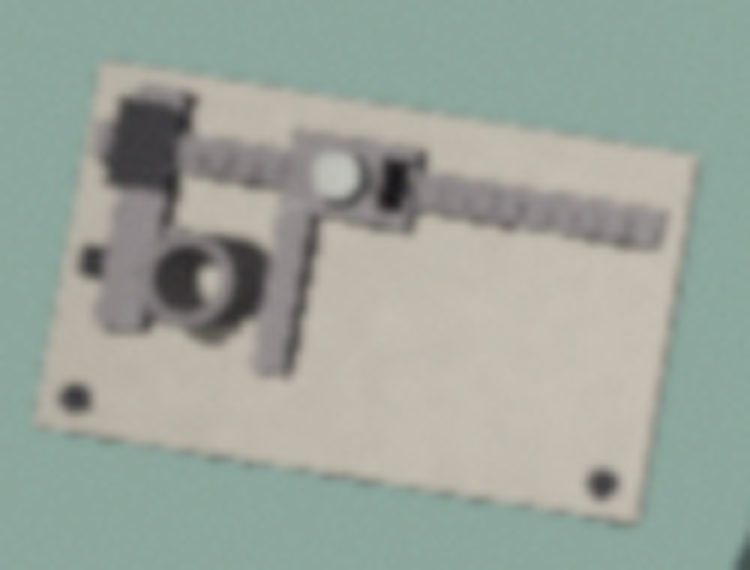

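View pics/m_side0.png

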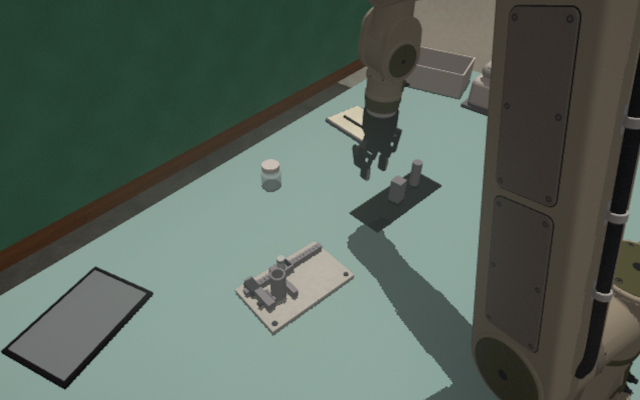

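```bash
python3 -c "
from h import *
yaw=np.radians(-9.7);ex=np.array([np.cos(yaw),np.sin(yaw)]);ey=np.array([-ex[1],ex[0]])
f=lambda u,v,z:onz('top',*zp(u,v,6,165,195),z)
g=lambda u,v,z:onz('side',*zp(u,v,6,225,225),z)
for n,p in(('tubeT',f(192,281,.082)),('tubeS',g(316,294,.082)),('postT',f(337,175,.062)),('postS',g(335,202,.062))):print(n,p,1e3*p@ex,1e3*p@ey)
st()"
```

```text
tubeT [0.52910429 0.21286592] 485.6742902190277 298.9711324490811
tubeS [0.52973808 0.21604201] 485.763875541764 302.2085947018209
postT [0.56669112 0.16633664] 530.5634449615007 259.44003914626364
postS [0.56610311 0.16856952] 529.607629346683 261.5419252988483
t 42.55 tcp [ 0.5203 -0.107   0.1751] yaw 80.29 tilt [ 0.0012 -0.0003] F [0.22 0.69 0.57] w 0.597 q [-0.35  0.26 -0.22  1.09  0.   -0.18] tips 0.022
```

```bash
python3 -c "
from h import *
print(bot.close_job())"
```

```text
the job is handed in; nothing more can be done
None
```

The tube is standing upright on the caliper bed on the measuring line, nipped between the moving jaw and the anvil. The gripper has let go and is clear. I handed the job in at about 43 s of the 64 s allowed.

- **Placing:** After the first release, the pictures showed the tube about 2.3 mm off the measuring line towards −x. I regripped it, lifted it 1.5 mm, moved it across and set it down again before touching the jaw.
- **Nipping:** I pinched the thumb post and slid the jaw forward in small steps until the force rose against the anvil. Just before release the push was about 10.8 N. Taking off the roughly 2.6 N of slide friction measured on the way, the nip was about 8 N. It was not seen near 14 N.
- **Last checks:**
  - Both cameras place the tube within about 1 mm of the measuring line.
  - The tube's axis is 39.5–40.7 mm ahead of the post, against 41 mm expected with the jaw touching it.
  - The jaw looks square.
  - The rod, block and jar look undisturbed.
- **What remains uncertain:**
  - The two cameras disagreed by 2–3 mm along the measuring direction, so I relied on the force to find the anvil.
  - The nip force and jaw angle were not measured after letting go. The jaw may have sprung back slightly, as only slide friction holds it.

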